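Make the machine safe at its button stations

TASK

Make the machine safe: with the fingertips, gently push the big mushroom-headed stop button all the way down, where it stays, and only then press the square button all the way down, hold it there for about half a second and let it spring back up. Leave the station with the small round start button completely untouched, do not lift, tip or shift any station, do not disturb the jar, the steel sleeve or the screwdriver, and finish with the hand clear.

Things in the scene. Friction and masses are not known exactly. Their poses are not given: they have to be found in the camera images.
- stop_station: Button station with the mushroom-headed stop button in the middle of its top face; 84 x 84 mm and 60 mm high, loose on the bench, 0.5 to 0.95 kg, rubber foot, light grey box with a 12 mm antenna stub on its +x side; origin at the centre of its underside, z up
- ack_station: Button station with the square button in the middle of its top face; 84 x 84 mm and 60 mm high, loose on the bench, 0.5 to 0.95 kg, rubber foot, light grey box with a 12 mm antenna stub on its +x side; origin at the centre of its underside, z up
- start_station: Button station with the small round start button in the middle of its top face, not to be touched; 84 x 84 mm and 60 mm high, loose on the bench, 0.5 to 0.95 kg, rubber foot, light grey box with a 12 mm antenna stub on its +x side; origin at the centre of its underside, z up
- stop_button_top (a point): Top centre of the black mushroom-headed stop button: domed cap 56 mm in diameter, 16 mm thick, its top almost flat over the middle 32 mm. This point moves with the cap: about 90 mm above the bench when up, 80 mm when fully down
- ack_button_top (a point): Top centre of the black square button, a flat key 40 x 40 mm. This point moves with the key: 76 mm above the bench when up, 66 mm when fully down
- start_button_top (a point): Top centre of the small round black start button, 26 mm in diameter, flat, 76 mm above the bench; not to be touched
- stop_button (a joint): How far the stop button is pushed down, m: 0 up, 0.010 fully down against a hard stop. Moves straight down against about 4 N of friction, without a spring, and stays where it is left; it starts 0 to 1.5 mm down
- ack_button (a joint): How far the square button is pressed, m: 0 up, 0.010 fully down against a hard stop. A spring of 0.4 N/mm pushes it back up: about 1 N to start, about 5 N fully down
- start_button (a joint): How far the small round button is pressed, m: 0 up, 0.010 fully down; sprung like the square one; must stay up
- jar: Closed glass jar 64 mm in diameter, 85 mm high, standing loose; origin at the centre of its underside; bystander
- sleeve: Steel sleeve (short tube) 68 mm outside, 52 mm inside diameter, 60 mm high, standing loose; origin at the centre of its underside; bystander
- screwdriver: Screwdriver lying loose on the far side of the stations, about 0.2 m long along its own x, handle to its -x; bystander
There are look-alikes about, which are no part of the job. Leave any purple look-alike of the ack_station alone.

How it is judged (in metres and radians):
On the way, in this order (a step that is already met when the one before it is completed fails the run):
1. the fingers have pushed the mushroom stop button down by at least 8 mm (value of joint stop_button above 0.008 m and contact force between the fingers and stop_station above 0.5 N).
2. the fingers hold the square button down by at least 7.5 mm for 0.3 s (value of joint ack_button above 0.0075 m and contact force between the fingers and ack_station above 0.5 N), for 0.3 s.
At the end, for the whole second after the job is handed in: The stop button is still down by at least 8 mm; the square and the round button are up (less than 2 mm down); each station stands upright and at rest within 12 mm of where it began; jar, sleeve and screwdriver are within 15 mm of where they began (value of joint stop_button above 0.008 m and value of joint each of ack_button, start_button below 0.002 m and distance of each of stop_station, ack_station, start_station from where it was at the start of the episode below 0.012 m and angle between each of stop_station, ack_station, start_station's own z axis and vertical below 0.05 rad and linear speed of each of stop_station, ack_station, start_station below 0.02 m/s and distance of each of jar, sleeve, screwdriver from where it was at the start of the episode below 0.015 m); the robot touches nothing.
It fails at once if the square button is pressed (over 3 mm) before the stop button is down (8 mm) (value of joint ack_button above 0.003 m and value of joint stop_button below 0.008 m).
It fails at once if the robot touches the start station or presses its button (contact force between any of the fingers, the arm and start_station above 0.3 N or value of joint start_button above 0.003 m).
It fails at once if a station is pressed with more than 25 N (contact force between any of the fingers, the arm and stop_station above 25 N or contact force between any of the fingers, the arm and ack_station above 25 N).
It fails at once if a station is shifted or lifted by more than 12 mm or tipped (distance of any of stop_station, ack_station, start_station from where it was at the start of the episode above 0.012 m or angle between any of stop_station, ack_station, start_station's own z axis and vertical above 0.12 rad).
It fails at once if a bystander is disturbed by more than 15 mm (distance of any of jar, sleeve, screwdriver from where it was at the start of the episode above 0.015 m).
It also fails if it takes over 38 s, if anything falls off the work surface, if the arm or the gripper's body presses on something with over 40 N, if the wrist force passes 120 N, or if a joint passes its speed limit or range.

ROBOT

A 6-joint arm with a two-finger parallel gripper is mounted at the origin on the work surface. World frame = base frame: x ahead of the robot, y to its left, z up, the work surface at z = 0. Lengths are in mm, angles in rad, forces in N, time in s.
With the tool pointing down it reaches from about 275 to 1000 mm from the base axis. Payload 8.4 kg.
Tool frame: the origin (TCP) lies midway between the tips of the shut fingers; the grasp point (between the pads) lies 19 mm behind it; z points along the fingers, y is the line along which they close (so a half turn about z gives the same grasp; the last joint's range is limited). The gripper opens to 85 mm and grips with 20 to 120 N. Pads are 22 mm wide; open, the fingers measure 114 mm over their backs; the gripper's body (76 mm by 85 mm) begins 54 mm behind the grasp point. The pads swing forward as they close: fully open they stand 13 mm farther back than shut.
Start: joints at [-1.344, 0.353, 1.633, -0, 1.155, -0.002], TCP at [141.754, -608.715, 231.281] pointing down, gripper open.
Joint ranges: [-2.63, 2.63], [-0.92, 2.1], [0.06, 2.66], [-1.3, 4.44], [0, 2.69], [-3.02, 3.02]. Speed limits (rad/s): [2.22, 2.22, 2.79, 3.14, 3.14, 3.14].

INTERFACE

Orientations are given as [roll, pitch, yaw] about the fixed x, y, z axes, in that order (R = Rz(yaw) Ry(pitch) Rx(roll)).
In Python, from rig import r, cams gives the robot as it stands. The module is installed in compiled form; this text tells all that it offers.
- The arm moves only by the tool send_rows, never from a script. Its argument "targets" is one flat list of numbers, 7 for each row, row after row: the shift along the tool's x, y, z in m, then the turn, a rotation vector about the tool's x, y, z in rad, then the opening, from -1 (shut) to 1 (fully open). In form: [tx, ty, tz, wx, wy, wz, fingers, tx, ty, tz, wx, wy, wz, fingers, ...]. A call has 1 to 12 rows; each row is the pose to reach, as a shift and turn from the pose commanded when the call began, along the tool's axes at that moment; what a row does not reach only later rows make up. A row lasts 1/12 s, in which the tool goes at most 41.7 mm and 7.16 degrees, less where a joint would pass 70% of its speed; a pose out of reach is approached as far as the arm can. A call with a gripper value outside its range is refused whole. The fingers move at their own pace and stop on an object; "grip_force" is the grip in N (left out, the last holds). Time passes only in rows, so rows that repeat a pose let the fingers close. It gives the time, the measured TCP pose, the force, the opening and the grip force at its end, in the units of the state.
- r.sense(): the state, without advancing time (a new reading comes with each control period).
- cams.grab_frame(name): name is "scene" or "side" or "wrist"; returns a dict with "color" (480x640x3 uint8, blue, green, red), "fx", "fy", "cx", "cy" (pixels), "xyz" and "attitude" of the camera in the world. Camera axes: x right, y down, z forward; pixel columns grow to the right and rows downward; lengths in mm; the calibration is good to about 2 mm. A picture is of the moment at which its call begins. There is no depth.
- r.sign_off(): hands the job in; it is judged then, once.
The state is a dict: "clock": time; "qpos": joint angles; "qvel": joint speeds; "joint_efforts": joint torques, N m; "eef_pos": TCP position; "tcp_rot": TCP orientation; "contact_force": force on the tool from outside, world axes, zero at the start; "wrist_torque": the same for the moment, N m; "opening": opening from 0.0 (shut) to 1.0 (fully open); "grasp_force": force on a finger pad.
Only numpy, scipy, OpenCV 4.12 (cv2) and the standard library are available. Lean on these libraries where they do the work, as an engineer would, in place of code of your own. Each camera call takes 0.05 s, during which the arm holds its last target. There are 200 camera calls.

## Working session

There is one attempt and no reset: what is moved stays moved. The work goes in short steps, Python scripts to look and compute and a tool call to move; the robot and the scene stay as the last step left them, time stands still between calls to the robot, and variables do not carry over. Pictures are saved under pics/ and viewed, at most 10 in all, crops included, and the job is handed in when it is done.

Besides the shell and the picture viewer there is one more tool, called as a command line: name --argument value ..., lists and objects as JSON in quotes. send_rows: Moves the arm, as the interface text tells. Its arguments: {"type":"object","properties":{"targets":{"type":"array"},"grip_force":{"type":"number"}},"required":["targets"]}

```bash
mkdir -p pics; cat > h.py <<'E'
import numpy as np, cv2, json
from scipy.spatial.transform import Rotation as R
def save(n,f):
    from rig import cams
    d=cams.grab_frame(n); cv2.imwrite(f'pics/{f}.png',d['color'])
    json.dump({k:np.asarray(d[k]).tolist() for k in d if k!='color'},open(f'pics/{f}.json','w'))
def ray(f,u,v,z):
    d=json.load(open(f'pics/{f}.json')); a=np.array(d['attitude'])
    M=a if a.shape==(3,3) else R.from_euler('xyz',a).as_matrix()
    w=M@np.array([(u-d['cx'])/d['fx'],(v-d['cy'])/d['fy'],1]); p=np.array(d['xyz'])
    return p+w*(z-p[2])/w[2]
def proj(f,P):
    d=json.load(open(f'pics/{f}.json')); a=np.array(d['attitude'])
    M=a if a.shape==(3,3) else R.from_euler('xyz',a).as_matrix()
    c=M.T@(np.array(P)-np.array(d['xyz'])); return c[0]/c[2]*d['fx']+d['cx'],c[1]/c[2]*d['fy']+d['cy']
E
python3 - <<'E'
from h import *
from rig import r
for n in('scene','side','wrist'): save(n,n+'0'); print(open(f'pics/{n}0.json').read())
print(r.sense())
E
```

```text
{"fx": 542.2380370131661, "fy": 542.2380370131661, "cx": 307.3490880952863, "cy": 242.9433359129847, "xyz": [1071.696722691828, 275.7198693694549, 1054.6645579488204], "attitude": [-2.6135662058681177, -0.00874728215529652, 2.0796417255189867]}
{"fx": 464.2984981064524, "fy": 464.2984981064524, "cx": 316.4350871928557, "cy": 239.34992288016142, "xyz": [485.5616220155497, -613.6453075764606, 747.4977883397678], "attitude": [-2.376016194225675, 0.005173633237029351, -0.09793232529293716]}
{"fx": 421.02659130589444, "fy": 421.02659130589444, "cx": 319.611478276456, "cy": 237.64905962645614, "xyz": [215.1533255006236, -592.4349974066558, 374.9661985856768], "attitude": [2.846211350939139, 0.0009429174513264638, -1.3424443805943134]}
{'clock': 0.15, 'qpos': array([-1.34436796e+00,  3.53494401e-01,  1.63397470e+00,  2.82004364e-06,
        1.15519096e+00, -2.42897665e-03]), 'qvel': array([-0.00052034,  0.00015964, -0.00405566, -0.00057491,  0.00084936,
       -0.00185458]), 'joint_efforts': array([ 1.15018524e-04, -6.05635428e+01, -3.42340243e+01, -7.59285882e-06,
        6.20883191e-03, -2.64071252e-05]), 'eef_pos': array([ 141.69105271, -608.34894153,  230.7259212 ]), 'tcp_rot': array([-3.14052525e+00, -5.17147239e-06,  2.28856202e-01]), 'contact_force': array([ 0.01493023, -0.12901033, -0.49628503]), 'wrist_torque': array([-0.0078997 , -0.03657   ,  0.01316872]), 'grasp_force': 0.0, 'opening': 1.0006125310725276}
```

View pics/scene0.png

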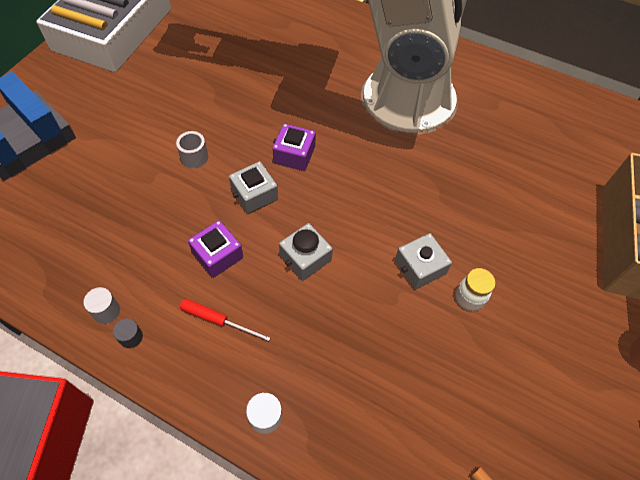

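View pics/side0.png

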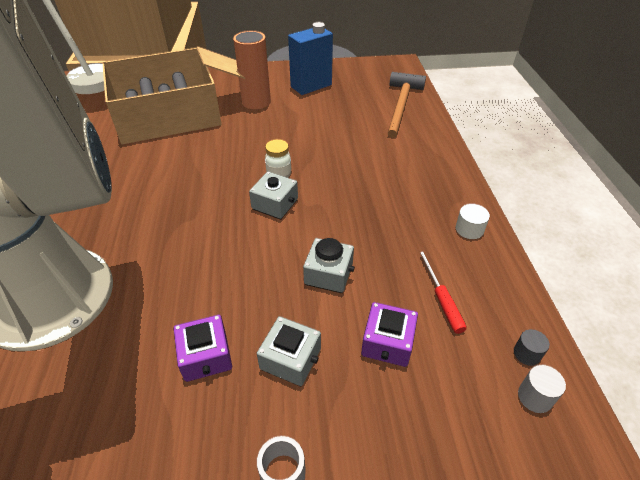

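The scene view shows the mushroom at about (306,239), the grey ack key at (253,177), start at (426,253), the jar at (477,287) and the sleeve at (192,149). In the side view the mushroom is at (329,248) and the ack key at (289,338). Next I'll measure the dark blobs in both views.

```bash
python3 - <<'E'
from h import *
def blob(f,u,v,t=60):
    im=cv2.imread(f'pics/{f}.png').max(2); m=(im<t).astype(np.uint8)
    n,l,s,c=cv2.connectedComponentsWithStats(m,connectivity=4); k=l[v,u]; 
    mm=(l==k).astype(np.uint8); cn=max(cv2.findContours(mm,0,1)[0],key=cv2.contourArea)
    return c[k],s[k],cv2.minAreaRect(cn)
for nm,z,sc,sd in(('stop',82,(306,239),(329,249)),('ack',75,(253,177),(289,338)),('start',75,(426,253),(273,182))):
    for f,p in(('scene0',sc),('side0',sd)):
        c,s,q=blob(f,*p); P=ray(f,*c,z)
        print(nm,f,c.round(1),s,P.round(1))
        if nm=='ack':
            b=cv2.boxPoints(q); e=[ray(f,*x,z)[:2] for x in b]; print(np.round(e,1).tolist())
print('sleeve',ray('scene0',191,137,60),'jar',ray('scene0',481,280,85), 'purple',ray('scene0',295,137,75),ray('scene0',214,239,75))
E
```

```text
stop scene0 [318.9 246.8] [     0      0    640    480 294453] [568.4  32.1  82. ]
stop side0 [328.7 249.3] [328 249   2   2   3] [565.7  -6.   82. ]
ack scene0 [252.  177.2] [241 168  23  20 235] [ 480.1 -186.9   75. ]
[[485.7, -213.7], [448.6, -194.4], [475.3, -158.9], [511.5, -178.3]]
ack side0 [288.4 338.5] [274 325  30  28 520] [ 476.3 -193.4   75. ]
[[449.8, -202.9], [466.0, -162.0], [503.7, -184.2], [486.4, -223.6]]
start scene0 [318.9 246.8] [     0      0    640    480 294453] [564.8  30.4  75. ]
start side0 [272.4 181.6] [268 177  10  10  87] [463.3 222.1  75. ]
sleeve [ 441.45824518 -384.44626544   60.        ] jar [477.94011824 351.34690535  85.        ] purple [ 330.03292008 -161.57379994   75.        ] [ 656.36383368 -170.30632556   75.        ]
```

```bash
python3 - <<'E'
from h import *
for nm,sc,sd in(('stop',(306,239),(329,248)),('ack',(253,177),(289,338)),('start',(426,253),(273,182))):
    for f,p in(('scene0',sc),('side0',sd)):
        x,y=p; im=cv2.imread(f'pics/{f}.png')[y-55:y+55,x-55:x+55]
        cv2.imwrite(f'pics/c_{nm}_{f}.png',cv2.resize(im,(260,260),interpolation=cv2.INTER_CUBIC))
rows=[np.hstack([cv2.imread(f'pics/c_{n}_{f}.png') for n in('stop','ack','start')]) for f in('scene0','side0')]
cv2.imwrite('pics/mont.png',np.vstack(rows))
def pc(nm,f,p):
    im=cv2.imread(f'pics/{f}.png')
    for t in (35,45,52):
        x,y=p; g=im[y-30:y+30,x-30:x+30].max(2); n,l,s,c=cv2.connectedComponentsWithStats((g<t).astype(np.uint8),connectivity=4)
        k=l[30,30]; print(nm,f,t,c[k]+[x-30,y-30],s[k],ray(f,*(c[k]+[x-30,y-30]),82).round(1))
pc('stop','scene0',(306,241));pc('stop','side0',(329,253));pc('start','scene0',(426,253))
E
```

```text
stop scene0 35 [305.5398773  240.48020078] [   0    0   60   60 3586] [568.8   0.6  82. ]
stop scene0 45 [305.6056899 240.3826458] [   0    0   60   60 3515] [568.5   0.6  82. ]
stop scene0 52 [305.61705831 240.2805338 ] [   0    0   60   60 3447] [5.683e+02 5.000e-01 8.200e+01]
stop side0 35 [328.478994   252.40525865] [   0    0   60   60 3499] [564.4 -14.   82. ]
stop side0 45 [328.43340134 252.4080443 ] [   0    0   60   60 3431] [564.3 -14.   82. ]
stop side0 52 [328.3689889  252.81781751] [   0    0   60   60 3244] [564.1 -15.1  82. ]
start scene0 35 [425.51731844 252.47709497] [   0    0   60   60 3580] [472.3 229.8  82. ]
start scene0 45 [425.54609134 252.45418885] [   0    0   60   60 3569] [472.2 229.9  82. ]
start scene0 52 [425.60838964 252.40653153] [   0    0   60   60 3552] [472.  229.9  82. ]
```

View pics/mont.png

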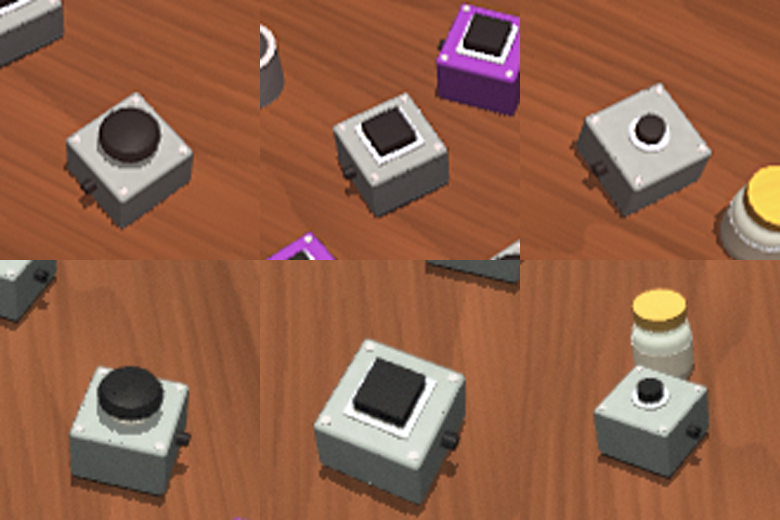

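The crops show the caps on their grey stations. The dome centre is at about (305.6,241.5) in scene and (329.2,249.3) in side. The top-face centres are: stop (305.8,246.6) and (329.4,254.8), ack (252.8,180.2) and (290.5,341.4).

```bash
python3 - <<'E'
from h import *
from rig import r
for n,f,u,v,z in(('dome','scene0',305.6,241.5,81),('dome','side0',329.2,249.3,81),('stopface','scene0',305.8,246.6,60),('stopface','side0',329.4,254.8,60),('ackface','scene0',252.8,180.2,60),('ackface','side0',290.5,341.4,60)):
    print(n,f,ray(f,u,v,z).round(1))
s=r.sense(); Rt=R.from_euler('xyz',s['tcp_rot']).as_matrix()
print(Rt.round(3), (Rt.T@(np.array([567,0,160])-s['eef_pos'])).round(1))
E
```

```text
dome scene0 [570.3   1.6  81. ]
dome side0 [566.9  -5.1  81. ]
stopface scene0 [570.2   2.2  60. ]
stopface side0 [568.1  -0.8  60. ]
ackface scene0 [ 477.5 -187.9   60. ]
ackface side0 [ 479.4 -190.1   60. ]
[[ 0.974  0.227 -0.   ]
 [ 0.227 -0.974  0.001]
 [ 0.    -0.001 -1.   ]] [ 552.2 -495.9   71.3]
```

send_rows --targets '[0.05,-0.045,0,0,0,0,-1,0.09,-0.08,0,0,0,0,-1,0.12,-0.105,0,0,0,0,-1,0.15,-0.135,0,0,0,0,-1,0.18,-0.16,0,0,0,0,-1,0.21,-0.185,0,0,0,0,-1,0.24,-0.215,0,0,0,0,-1,0.277,-0.248,0,0,0,0,-1,0.277,-0.248,0,0,0,0,-1,0.277,-0.248,0,0,0,0,-1,0.277,-0.248,0,0,0,0,-1,0.277,-0.248,0,0,0,0,-1]' --grip_force 30

```text
clock: 1.15
eef_pos: [355.3, -304.4, 231.3]
tcp_rot: [3.141, 0.0, 0.23]
contact_force: [-0.3, -0.6, 0.4]
opening: -0.001
grasp_force: 0.0
```

send_rows --targets '[0.03,-0.025,0,0,0,0,-1,0.06,-0.055,0,0,0,0,-1,0.09,-0.08,0,0,0,0,-1,0.12,-0.105,0,0,0,0,-1,0.15,-0.135,0,0,0,0,-1,0.18,-0.16,0,0,0,0,-1,0.21,-0.185,0,0,0,0,-1,0.24,-0.215,0,0,0,0,-1,0.277,-0.248,0.02,0,0,0,-1,0.277,-0.248,0.05,0,0,0,-1,0.277,-0.248,0.08,0,0,0,-1,0.277,-0.248,0.08,0,0,0,-1]'

```text
clock: 2.15
eef_pos: [565.6, -0.8, 145.7]
tcp_rot: [-3.14, 0.009, 0.228]
contact_force: [-2.9, -0.5, -1.3]
opening: -0.001
grasp_force: 0.0
```

send_rows --targets '[0.001,0,0.015,0,0,0,-1,0.001,0,0.03,0,0,0,-1,0.001,0,0.04,0,0,0,-1,0.001,0,0.04,0,0,0,-1,0.001,0,0.04,0,0,0,-1,0.001,0,0.04,0,0,0,-1]'

```text
clock: 2.65
eef_pos: [570.4, -0.4, 112.5]
tcp_rot: [3.141, -0.001, 0.228]
contact_force: [0.3, 0.1, 0.2]
opening: -0.005
grasp_force: 0.0
```

```bash
python3 - <<'E'
from h import *
from rig import r
save('scene','s1');save('side','d1'); s=r.sense(); P=s['eef_pos']; print(P,s['contact_force'])
for f in('s1','d1'):
    print(f,proj(f,P),proj(f,[569,0,90]))
a=[cv2.imread('pics/s1.png')[180:300,246:366],cv2.imread('pics/d1.png')[190:310,270:390]]
cv2.imwrite('pics/m1.png',np.hstack([cv2.resize(x,(390,390),interpolation=cv2.INTER_CUBIC) for x in a]))
E
```

```text
[ 5.70483181e+02 -7.38809350e-02  1.12465112e+02] [0.02428918 0.07258371 1.13872457]
s1 (np.float64(304.9290793879146), np.float64(233.3723435230764)) (np.float64(305.25767016007654), np.float64(238.48849044016833))
d1 (np.float64(330.9966129467658), np.float64(236.0573522526891)) (np.float64(330.03301834340243), np.float64(244.15148299108222))
```

View pics/m1.png

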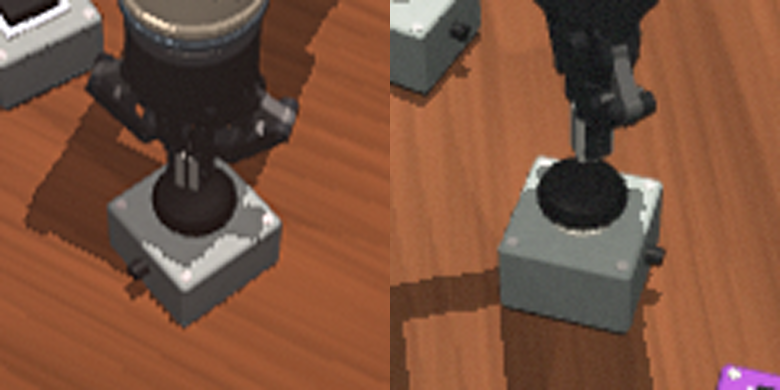

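The fingertips are centred over the dome in both views, at crop (187,185) and (590,158). Lowering slowly now.

send_rows --targets '[-0.001,0,0.006,0,0,0,-1,-0.001,0,0.012,0,0,0,-1,-0.001,0,0.018,0,0,0,-1,-0.001,0,0.021,0,0,0,-1,-0.001,0,0.023,0,0,0,-1,-0.001,0,0.0245,0,0,0,-1,-0.001,0,0.026,0,0,0,-1,-0.001,0,0.0265,0,0,0,-1,-0.001,0,0.0265,0,0,0,-1]'

```text
clock: 3.5
eef_pos: [568.9, 0.0, 84.7]
tcp_rot: [3.142, -0.0, 0.229]
contact_force: [0.1, -0.0, -0.1]
opening: 0.0
grasp_force: 0.0
```

send_rows --targets '[0,0,0.001,0,0,0,-1,0,0,0.002,0,0,0,-1,0,0,0.003,0,0,0,-1,0,0,0.003,0,0,0,-1,0,0,0.003,0,0,0,-1]'

```text
clock: 3.92
eef_pos: [569.1, 0.0, 81.8]
tcp_rot: [3.141, -0.001, 0.229]
contact_force: [-0.2, -0.1, 1.6]
opening: -0.001
grasp_force: 0.7
```

send_rows --targets '[0,0,0.0005,0,0,0,-1,0,0,0.001,0,0,0,-1,0,0,0.001,0,0,0,-1]'

```text
clock: 4.17
eef_pos: [569.1, 0.0, 80.9]
tcp_rot: [3.141, -0.001, 0.229]
contact_force: [1.8, -0.0, 3.6]
opening: 0.002
grasp_force: 1.3
```

send_rows --targets '[0,0,0.0005,0,0,0,-1,0,0,0.0005,0,0,0,-1,0,0,0.0005,0,0,0,-1]'

```text
clock: 4.42
eef_pos: [569.1, -0.0, 80.3]
tcp_rot: [3.141, -0.001, 0.229]
contact_force: [1.0, 0.1, 2.6]
opening: 0.002
grasp_force: 1.4
```

send_rows --targets '[0,0,0.0005,0,0,0,-1,0,0,0.0005,0,0,0,-1,0,0,0.0005,0,0,0,-1]'

```text
clock: 4.67
eef_pos: [569.1, 0.0, 80.0]
tcp_rot: [3.141, -0.001, 0.229]
contact_force: [1.5, 0.5, 5.0]
opening: -0.001
grasp_force: 2.6
```

send_rows --targets '[0,0,0.0005,0,0,0,-1,0,0,0.0005,0,0,0,-1,0,0,0.0005,0,0,0,-1]'

```text
clock: 4.92
eef_pos: [569.2, 0.0, 80.0]
tcp_rot: [3.141, -0.001, 0.229]
contact_force: [-0.9, 0.5, 10.0]
opening: 0.0
grasp_force: 5.1
```

The button is on its hard stop: the tip is no longer advancing at z = 80.0 and the force reads 10 N. Lifting off and moving to the square key.

send_rows --targets '[0,0,-0.01,0,0,0,-1,0,0,-0.035,0,0,0,-1,0,0,-0.06,0,0,0,-1,-0.022,0.027,-0.06,0,0,0,-1,-0.044,0.054,-0.06,0,0,0,-1,-0.066,0.082,-0.06,0,0,0,-1,-0.088,0.109,-0.06,0,0,0,-1,-0.11,0.136,-0.06,0,0,0,-1,-0.1315,0.1635,-0.06,0,0,0,-1,-0.1315,0.1635,-0.06,0,0,0,-1,-0.1315,0.1635,-0.045,0,0,0,-1,-0.1315,0.1635,-0.025,0,0,0,-1]'

```text
clock: 5.92
eef_pos: [478.5, -190.0, 105.5]
tcp_rot: [3.14, -0.002, 0.227]
contact_force: [0.7, 0.1, 0.1]
opening: 0.0
grasp_force: 0.0
```

send_rows --targets '[0,0,0,0,0,0,-1,0,0,0,0,0,0,-1,0,0,0,0,0,0,-1]'

```text
clock: 6.17
eef_pos: [478.0, -188.8, 104.8]
tcp_rot: [-3.141, 0.0, 0.229]
contact_force: [-0.1, 0.4, -0.4]
opening: -0.0
grasp_force: 0.0
```

```bash
python3 - <<'E'
from h import *
from rig import r
save('scene','s2');save('side','d2'); s=r.sense(); print(s['eef_pos'],s['contact_force'])
a=[cv2.imread('pics/s2.png')[120:270,190:340],cv2.imread('pics/d2.png')[225:375,230:380]]
cv2.imwrite('pics/m2.png',np.hstack([cv2.resize(x,(400,400),interpolation=cv2.INTER_CUBIC) for x in a]))
E
```

```text
[ 478.50964731 -188.97933174  105.25381408] [ 0.23166231  0.0161988  -0.58025597]
```

View pics/m2.png

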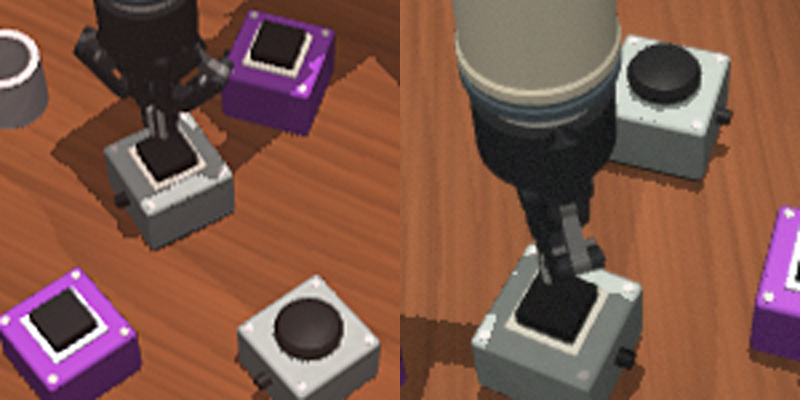

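The mushroom now sits low and the tips are over the square key, at crop (160,135) and (550,275). Pressing the key.

send_rows --targets '[0,0,0.007,0,0,0,-1,0,0,0.015,0,0,0,-1,0,0,0.022,0,0,0,-1,0,0,0.026,0,0,0,-1,0,0,0.0285,0,0,0,-1,0,0,0.031,0,0,0,-1,0,0,0.0335,0,0,0,-1,0,0,0.036,0,0,0,-1,0,0,0.0375,0,0,0,-1,0,0,0.0375,0,0,0,-1]'

```text
clock: 7.1
eef_pos: [477.5, -188.9, 66.6]
tcp_rot: [-3.141, 0.001, 0.229]
contact_force: [-3.3, 0.9, 4.7]
opening: -0.002
grasp_force: 2.3
```

send_rows --targets '[0,0,0.0005,0,0,0,-1,0,0,0.001,0,0,0,-1,0,0,0.001,0,0,0,-1,0,0,0.001,0,0,0,-1,0,0,0.001,0,0,0,-1,0,0,0.001,0,0,0,-1]'

```text
clock: 7.6
eef_pos: [477.6, -189.0, 66.0]
tcp_rot: [-3.141, 0.0, 0.229]
contact_force: [-4.0, 1.2, 6.1]
opening: 0.002
grasp_force: 3.4
```

Fully down, with z holding at 66.0 for about 0.5 s. Lifting clear.

send_rows --targets '[0,0,0,0,0,0,-1,0,0,-0.006,0,0,0,-1,0,0,-0.015,0,0,0,-1,0,0,-0.04,0,0,0,-1,0,0,-0.07,0,0,0,-1,0,0,-0.1,0,0,0,-1,0,0,-0.13,0,0,0,-1,0,0,-0.16,0,0,0,-1,0,0,-0.16,0,0,0,-1,0,0,-0.16,0,0,0,-1,0,0,-0.16,0,0,0,-1,0,0,-0.16,0,0,0,-1]'

```text
clock: 8.6
eef_pos: [477.2, -188.8, 224.9]
tcp_rot: [-3.141, 0.001, 0.229]
contact_force: [0.4, -0.1, -0.3]
opening: -0.002
grasp_force: 0.0
```

```bash
python3 - <<'E'
from h import *
from rig import r
save('scene','s3'); s=r.sense(); print(s['eef_pos'],s['contact_force'],s['clock'])
E
```

```text
[ 477.16496996 -188.79634603  224.67985995] [-0.45730691 -0.08168722  0.69187533] 8.65
```

View pics/s3.png

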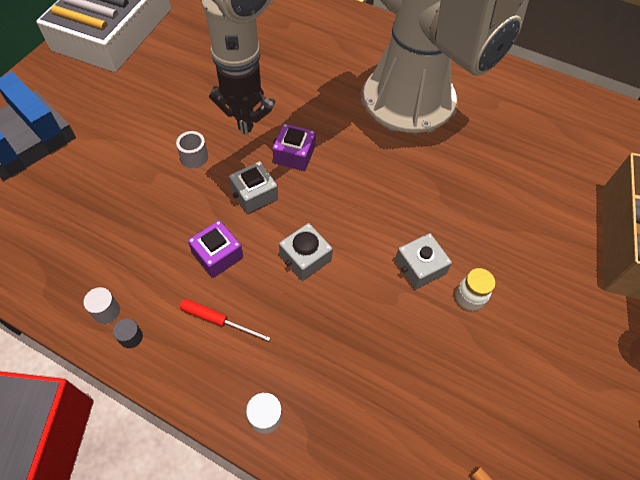

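All the stations and bystanders are where they started: stop (306,243), ack (253,177), jar (477,287). The mushroom is down, the square key is up and the hand is clear.

```bash
python3 -c "
from rig import r
print(r.sign_off())"
```

```text
the job is handed in; nothing more can be done
None
```

I pushed the stop button to its hard stop, then pressed the square button fully down, held it for about half a second and let it spring back; the final picture shows nothing else moved, the hand is clear, and the job is handed in (no verdict was returned).

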